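Stow the marker under the divider flap of the sampling kit

ROBOT

A 6-joint arm with a two-finger parallel gripper is mounted at the origin on a cart in front of the work surface, level with it; the furniture and walls round the work are solid. World frame = base frame: x ahead of the robot, y to its left, z up, the work surface at z = 0. Lengths are in m, angles in rad, forces in N, time in s.
With the tool pointing down it reaches from about 0.25 to 0.775 m from the base axis. Payload 4 kg.
Tool frame: the origin (TCP) lies on the centre line of the jaws, within the pads' length; the fingertips stand 25 mm ahead of it and the grasp point (between the pads) lies 6 mm ahead of it; z points along the fingers, y is the line along which they close (so a half turn about z gives the same grasp; the last joint's range is limited). The gripper opens to 94 mm and grips with 3 to 60 N. Pads are 16 mm wide; open, the fingers measure 119 mm over their backs; the gripper's body (75 mm by 177 mm) begins 78 mm behind the grasp point.
Start: joints at [1.012, 0.087, 1.371, -0, 1.684, -0.103], TCP at [0.242, 0.494, 0.231] pointing down, gripper open.
Joint ranges: [-3.1, 3.1], [-0.76, 2.03], [0.27, 2.55], [-1.08, 4.22], [0.17, 2.65], [-2.57, 2.57]. Speed limits (rad/s): [2.79, 2.79, 3.14, 3.14, 3.14, 3.14].

INTERFACE

Orientations are given as [roll, pitch, yaw] about the fixed x, y, z axes, in that order (R = Rz(yaw) Ry(pitch) Rx(roll)).
In Python, from bench import robot, imaging gives the robot as it stands. The module is installed in compiled form; this text tells all that it offers.
- The arm moves only by the tool drive_tool, never from a script. Its argument "series" is a list of rows, each a list of 3 entries, a list of its own where there are three numbers: the finger opening in m, from 0 to 0.094, then the shift along the tool's x, y, z in m, then the turn, a rotation vector about the tool's x, y, z in rad. A call has 1 to 5 rows; each row is the pose to reach, as a shift and turn from the pose commanded when the call began, along the tool's axes at that moment; what a row does not reach only later rows make up. A row lasts 1/8 s, in which the tool goes at most 62.5 mm and 10.7 degrees, less where a joint would pass 70% of its speed; a pose out of reach is approached as far as the arm can. A call with a gripper value outside its range is refused whole. The fingers move at their own pace and stop on an object; the grip force is fixed at half the most. Time passes only in rows, so rows that repeat a pose let the fingers close. It gives the time, the measured TCP pose, the force, the opening and the grip force at its end, in the units of the state.
- robot.get_obs(): the state, without advancing time (a new reading comes with each control period).
- imaging.snapshot(name): name is "side" or "top"; returns the picture (384x512x3 uint8, red, green, blue); there is no depth.
- imaging.get_calibration(name): a dict with "intrinsics" (3x3 intrinsics, pixels), "position" and "rotation" of the camera in the world. Camera axes: x right, y up, looking along -z (the intrinsics and any distortion apply to the point x, -y, -z); pixel columns grow to the right and rows downward; lengths in m; the calibration is good to about 2 mm. A picture is of the moment at which its call begins. get_calibration takes no time and is no camera call.
- robot.close_job(): hands the job in; it is judged then, once.
The state is a dict: "time": time; "joint_positions": joint angles; "qvel": joint speeds; "joint_torque": joint torques, N m; "tool_pos": TCP position; "ee_rot": TCP orientation; "wrist_force": force on the tool from outside, world axes, zero at the start; "wrist_torque": the same for the moment, N m; "width": finger opening in m; "finger_force": force on a finger pad.
Only numpy, scipy, OpenCV 4.12 (cv2) and the standard library are available. Lean on these libraries where they do the work, as an engineer would, in place of code of your own. Each camera call takes 0.05 s, during which the arm holds its last target. There are 200 camera calls.

TASK

Lift the orange divider flap of the blue sampling kit box up to its stop, and lay the black and red marker in the two sprung clips of the lower tier, pressing it down until it clicks fully home at both ends. Then close the flap completely over it. Leave everything else where it stands.

Things in the scene. Friction and masses are not known exactly. Their poses are not given: they have to be found in the camera images.
- kit: Blue two-tier kit box, fixed, 170 by 230 mm. Origin on the bench under the middle of the lower bay; its x points from the pull side (robot's right) to the hinge side (left), y roughly towards the robot, z up. The bay, under the flap, is x +-80, y +-65 mm inside, floor 5 mm up; wall on the pull side 44 mm high, others 50. At y 70 to 155 mm a raised tray with small fixed things, 50 mm high.
- clip_seat (a point): Where the middle of the seated marker is: midway between the two clips, 31.5 mm above the bench. Axes as the kit's; the marker lies along x, with 13 mm of play to either end wall. Around this point, x -36 to +36 mm, the bay is empty down to its floor: room for fingers on both sides of the marker.
- clip_pull (a point): Middle of the grey clip on the pull side, 43 mm from the seat point. Each clip is 14 mm long in x: a 21 mm wide channel along x, its bottom 23 mm above the bench, its flared mouth 50 mm. From each side a sprung ball 10 mm across stands in 4.5 mm, 40 mm above the bench, 12 mm between them. Pushing the marker past the four balls takes about 5 to 10 N in all; then they snap over it.
- clip_hinge (a point): Middle of the other grey clip, on the hinge side, 43 mm from the seat point, like the first.
- flap (a joint): Angle of the orange divider flap (rad): 0 closed and level, grows as its free edge is lifted, stop at 0.95. Its friction hinge keeps it where it is left; about 2 N at the pull moves it up, 1 N down. At the stop it still leans over the bay: a gripper reaches the clips only when its body leans some 30 to 45 degrees from vertical, towards the pull side (kit -x).
- flap_hinge (a point): Middle of the flap's hinge axis (along the kit's y), at kit x = +83 mm, 54 mm above the bench. The flap is a 4 mm plate, 170 mm from hinge to free edge, 128 mm wide, with 9 mm side rims above and a 9 mm apron below its free edge.
- flap_pull (a point): Centre of the flap's black pull: a disc 22 mm across, 14 mm thick, on edge (axis along the kit's y), at the middle of the free edge, clear of the wall, 190 mm from the hinge axis in the plate's plane; 54 mm above the bench when closed. It can be pinched across its 14 mm from above (it turns between the fingers), or pushed up from below and down from above.
- marker: Marker pen, black with a red end, straight, eight-sided, 17 mm across, 133 mm long, about 17 g, lying loose on the bench. Origin under its middle, on the bench; its length is its own y. Either end may point to the hinge. It may lie left or right of the box; on the left a tall fixed instrument (286 mm high) stands behind, its front at x = 0.61 m, y 0.08 to 0.40: keep wrist and gripper clear of it.
- marker_mid (a point): Middle of the marker, on its axis, 8.5 mm above its origin; axes as the marker's.
- pen: Thin blue and white ball pen, 9 mm across, 143 mm long, loose, to be left alone. Origin under its middle, length along its y.
- beaker: Glass beaker, 59 mm across, 71 mm high, loose, to be left alone. Origin under its centre.
- tape: Roll of tape lying flat, 68 mm across, 18 mm high, loose, to be left alone. Origin under its centre.
Mind the look-alikes: they are no part of the job. What is shaped like the marker but turquoise is not meant.

How it is judged:
On the way, in this order (a step that is already met when the one before it is completed fails the run):
1. the flap is lifted to its stop (above 0.85 rad) (value of joint flap above 0.85 rad), for 0.2 s.
2. with the flap still up (above 0.6 rad), the marker is clicked home in both clips (along them within 0.08 rad, its middle within 4 mm sideways and in height of the seat point) and let go (value of joint flap above 0.6 rad and angle between the y axis of marker_mid and the x axis of clip_seat, either way round below 0.08 rad and x of marker_mid in the frame of clip_seat between -0.018 and 0.018 m and y of marker_mid in the frame of clip_seat between -0.004 and 0.004 m and z of marker_mid in the frame of clip_seat between -0.004 and 0.004 m and contact force between the fingers and marker below 0.1 N), for 0.2 s.
At the end, for the whole second after the job is handed in: The flap is closed (below 0.05 rad) and the marker lies at rest under it, home in both clips: along the clips within 0.08 rad, its middle within 4 mm sideways and in height and 18 mm lengthwise of the seat point (value of joint flap below 0.05 rad and angle between the y axis of marker_mid and the x axis of clip_seat, either way round below 0.08 rad and x of marker_mid in the frame of clip_seat between -0.018 and 0.018 m and y of marker_mid in the frame of clip_seat between -0.004 and 0.004 m and z of marker_mid in the frame of clip_seat between -0.004 and 0.004 m and linear speed of marker below 0.02 m/s); the robot touches nothing.
It fails at once if a bystander (pen, beaker, tape) is moved more than 25 mm (distance of any of pen, beaker, tape from where it was at the start of the episode above 0.025 m).
It fails at once if the beaker is tipped over (angle between beaker's own z axis and vertical above 0.5 rad).
It also fails if it takes over 69 s, if anything falls off the work surface, if the arm or the gripper's body presses on something with over 40 N, if the wrist force passes 120 N, or if a joint passes its speed limit or range.

## Working session

There is one attempt and no reset: what is moved stays moved. The work goes in short steps, Python scripts to look and compute and a tool call to move; the robot and the scene stay as the last step left them, time stands still between calls to the robot, and variables do not carry over. Pictures are saved under pics/ and viewed, at most 10 in all, crops included, and the job is handed in when it is done.

Besides the shell and the picture viewer there is one more tool, called as name(argument=value, ...) on one line, values as JSON. drive_tool: Moves the arm, as the interface text tells. Its arguments: {"type":"object","properties":{"series":{"type":"array"}},"required":["series"]}

```bash
mkdir -p pics; ls; python3 - <<'E'
from bench import robot, imaging
import cv2, numpy as np
print(robot.get_obs())
for n in("side","top"):
    im=imaging.snapshot(n); cv2.imwrite(f"pics/{n}0.png",cv2.resize(im[:,:,::-1],(800,600),interpolation=cv2.INTER_CUBIC))
    np.save(f"{n}0.npy",im); print(n,imaging.get_calibration(n))
E
```

```text
pics
{'time': 0.0, 'joint_positions': array([ 1.01189052e+00,  8.79243530e-02,  1.37221832e+00, -9.39513160e-06,
        1.68360951e+00, -1.03095834e-01]), 'qvel': array([-6.51017393e-05,  2.60844234e-04, -1.12809528e-03, -2.04713532e-03,
        7.20333053e-04, -7.55593976e-04]), 'joint_torque': array([ 6.43206513e-04, -3.40190363e+01, -3.02426183e+01,  7.18711456e-02,
        3.31025384e-02, -1.83576230e-04]), 'tool_pos': array([0.24184783, 0.49342738, 0.22933911]), 'ee_rot': array([-3.13944362e+00, -2.12956690e-04,  2.68578141e+00]), 'wrist_force': array([ 0.59139044, -0.37606815, -0.22199803]), 'wrist_torque': array([-0.00164306,  0.04039568,  0.0170251 ]), 'finger_force': 0.0, 'width': 0.09436757389146928}
side {'intrinsics': array([[429.64964144,   0.        , 256.55078684],
       [  0.        , 429.64964144, 190.03932121],
       [  0.        ,   0.        ,   1.        ]]), 'position': array([-0.26487775, -1.51514757,  0.85708709]), 'rotation': array([ 1.14465734,  0.00387631, -0.44900612])}
top {'intrinsics': array([[495.95281066,   0.        , 254.39387248],
       [  0.        , 495.95281066, 188.67437166],
       [  0.        ,   0.        ,   1.        ]]), 'position': array([-0.17183622, -0.08335127,  1.88127282]), 'rotation': array([ 0.35864568, -0.00677338, -1.30351756])}
```

View pics/side0.png

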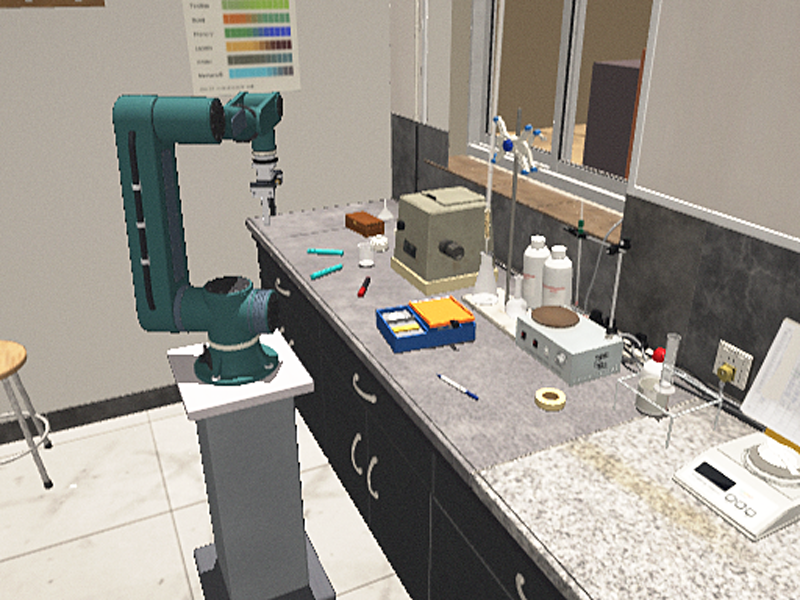

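View pics/top0.png

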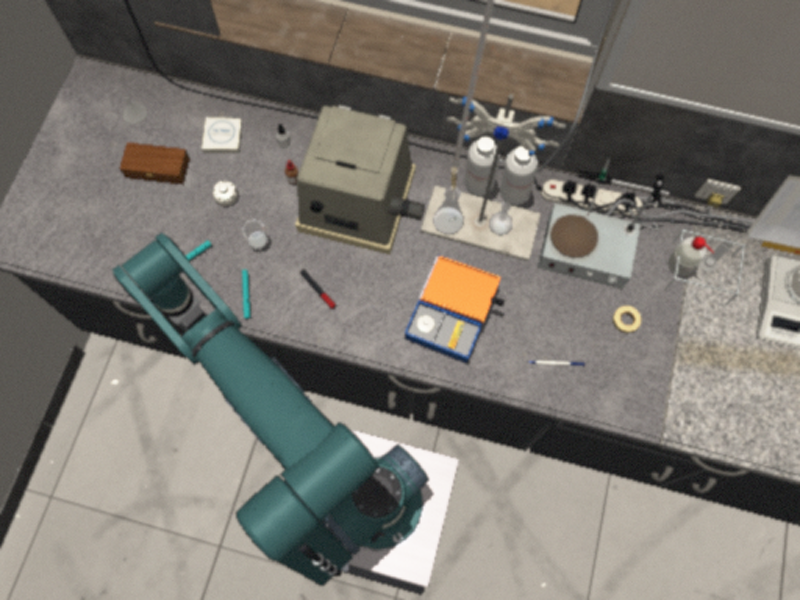

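The side view shows the box (orange flap near 443,313; pull near 453,323) and the marker near (363,287). The top view shows the flap corners at about (437,259), (500,268), (487,320), (420,303), the pull at (499,300), and the marker from (303,271) to (333,306) with its red end towards the robot. I'll segment these and back-project them.

```bash
cat > h.py <<'E'
import numpy as np, cv2
from scipy.spatial.transform import Rotation as R
from bench import robot, imaging
C={n:imaging.get_calibration(n) for n in("side","top")}
def cam(n):
    c=C[n]; return c["intrinsics"],R.from_euler("xyz",c["rotation"]).as_matrix(),c["position"]
def proj(n,P):
    K,M,t=cam(n); q=(np.atleast_2d(P)-t)@M; q=q*[1,-1,-1]; q=q@K.T; return q[:,:2]/q[:,2:]
def ray(n,uv):
    K,M,t=cam(n); uv=np.atleast_2d(uv).astype(float); d=np.c_[uv,np.ones(len(uv))]@np.linalg.inv(K).T
    return t,(d*[1,-1,-1])@M.T
def plane(n,uv,z):
    t,d=ray(n,uv); return t+d*((z-t[2])/d[:,2:])
def tri(a,b):
    t1,d1=ray("side",a);t2,d2=ray("top",b);d1=d1[0]/np.linalg.norm(d1);d2=d2[0]/np.linalg.norm(d2)
    s=np.linalg.lstsq(np.c_[d1,-d2],t2-t1,rcond=None)[0]
    p,q=t1+s[0]*d1,t2+s[1]*d2; return (p+q)/2,np.linalg.norm(p-q)
def blob(im,lo,hi,box):
    """largest colour blob in box(u0,v0,u1,v1): mask"""
    m=cv2.inRange(cv2.cvtColor(im,cv2.COLOR_RGB2HSV),lo,hi); k=np.zeros_like(m); u0,v0,u1,v1=box
    k[v0:v1,u0:u1]=m[v0:v1,u0:u1]; n,l,s,c=cv2.connectedComponentsWithStats(k)
    i=1+np.argmax(s[1:,4]); return (l==i).astype(np.uint8),c[i],s[i,4]
E
python3 - <<'E'
from h import *
np.set_printoptions(precision=4,suppress=True)
print(proj("side",[.242,.493,.23])*1.5625,proj("top",[.242,.493,.23])*1.5625)
I={n:np.load(n+"0.npy") for n in C}
B={"side":(255,182,310,230),"top":(262,160,330,212)}
M={"side":(225,175,240,192),"top":(188,168,218,200)}
cc={};rc={};bc={}
for n in C:
    m,c,a=blob(I[n],(8,150,120),(22,255,255),B[n]); cc[n]=c
    k=max(cv2.findContours(m,0,2)[0],key=cv2.contourArea)
    q=cv2.approxPolyDP(k,4,True)[:,0]; print(n,"flap",c,a,q.tolist()); print(plane(n,q,.06))
    u0,v0,u1,v1=M[n]; hsv=cv2.cvtColor(I[n],cv2.COLOR_RGB2HSV)[v0:v1,u0:u1].astype(int)
    red=((hsv[...,0]<8)|(hsv[...,0]>170))&(hsv[...,1]>120)
    dark=(hsv[...,2]<75)
    a=np.argwhere(red)[:,::-1]+[u0,v0]; b=np.argwhere(dark|red)[:,::-1]+[u0,v0]
    rc[n]=a.mean(0); bc[n]=b.mean(0); w,v=np.linalg.eigh(np.cov(b.T)); d=v[:,1]
    s=(b-bc[n])@d; e=np.array([bc[n]+d*s.min(),bc[n]+d*s.max()])
    print(n,"marker red",rc[n],"all",bc[n],len(a),len(b),"ends",e.tolist()); print(plane(n,e,.0085),plane(n,bc[n],.0085))
print("flap centre",tri(cc["side"],cc["top"])); print("red",tri(rc["side"],rc["top"])); print("mid",tri(bc["side"],bc["top"]))
g={}
for n,b in {"side":(283,198,300,216),"top":(308,182,326,202)}.items():
    u0,v0,u1,v1=b; v=I[n][v0:v1,u0:u1].max(2); print(v)
E
```

```text
[[269.4292 212.1141]] [[193.2534 322.5785]]
side flap [282.7612 199.3307] 381 [[303, 204], [288, 189], [266, 197], [262, 193], [275, 209]]
[[ 0.6075 -0.1451  0.06  ]
 [ 0.6267  0.0156  0.06  ]
 [ 0.4996 -0.0158  0.06  ]
 [ 0.5024  0.0289  0.06  ]
 [ 0.4808 -0.1343  0.06  ]]
side marker red [231.0435 186.3478] all [232.5652 183.8913] 23 46 ends [[235.6593864550984, 177.826231935628], [229.76091551654252, 189.38819013054345]]
[[0.5134 0.3531 0.0085]
 [0.4316 0.2339 0.0085]] [[0.4692 0.2888 0.0085]]
top flap [295.1429 184.6532] 1260 [[281, 165], [270, 191], [309, 205], [319, 178]]
[[ 0.6157  0.0093  0.06  ]
 [ 0.4968  0.0236  0.06  ]
 [ 0.4812 -0.1368  0.06  ]
 [ 0.6016 -0.1495  0.06  ]]
top marker red [209.475 191.775] all [203.5957 185.2128] 40 94 ends [[193.27369877536097, 173.6482698889363], [213.12469458712187, 195.8887021756233]]
[[0.5053 0.3472 0.0085]
 [0.4347 0.2411 0.0085]] [[0.4683 0.2916 0.0085]]
flap centre (array([ 0.5522, -0.0658,  0.0582]), np.float64(0.004926628104251573))
red (array([0.448 , 0.2598, 0.0106]), np.float64(0.0020736776519991607))
mid (array([0.4696, 0.291
[... 2127 characters left out ...]
 50  60  85 117 134 145]
 [252 252 252 252 251 240 147  58  49  39  30  41  44  45  86 127 141 142]
 [252 252 252 252 250 232 143  71  75  69  51  38  35  54  94 133 142 143]
 [252 252 252 251 246 201 113  84 110 114  98  72  63  81 109 138 142 143]
 [252 252 252 251 241 161  89  98 123 131 124 120 116 118 130 141 140 143]
 [252 252 251 248 227 136  83 108 122 122 125 128 135 137 138 139 136 134]
 [252 251 252 246 188 101  72  89  93  91 104 123 132 141 137 138 131 126]
 [251 252 250 237 153  77  72  68  69  71  76  92 103 125 132 133 134 130]
 [252 252 247 210 117  74  81  84  77  68  71  73  76  93 108 132 136 137]
 [252 251 242 168  89  86 110 119 106  89  81  77  67  73  98 128 136 137]]
```

```bash
python3 - <<'E'
from h import *
from scipy.optimize import minimize
np.set_printoptions(precision=4,suppress=True)
I={n:np.load(n+"0.npy") for n in C}
B={"side":(255,182,312,230),"top":(262,160,330,212)}
M={n:blob(I[n],(8,130,100),(24,255,255),B[n])[0] for n in C}
S=8
pts=np.array([[x,y,z] for x in(83,-87) for y in(-64,64) for z in(47 if x<0 else 54,65 )])/1e3
def kit(p,q): c,s=np.cos(p[2]),np.sin(p[2]); return q@np.array([[c,s,0],[-s,c,0],[0,0,1]])+[p[0],p[1],0]
def cost(p,ns=("side","top"),dz=0):
    t=0
    for n in ns:
        u0,v0,u1,v1=B[n]; a=cv2.resize(M[n][v0:v1,u0:u1],None,fx=S,fy=S,interpolation=0)
        h=cv2.convexHull(((proj(n,kit(p,pts)+[0,0,dz])-[u0,v0]+.5)*S).astype(np.float32)).astype(int)
        b=cv2.fillPoly(np.zeros_like(a),[h],1); t+=1-(a&b).sum()/(a|b).sum()
    return t
for ns in (("side","top"),("top",)):
    r=min((minimize(cost,[.552,-.066+d,1.474],args=(ns,),method="Nelder-Mead",options=dict(initial_simplex=[[.552,-.066+d,1.474],[.56,-.066,1.474],[.552,-.058,1.474],[.552,-.066,1.53]])) for d in(0,.004)),key=lambda r:r.fun)
    print(ns,r.x,r.fun,"pull",kit(r.x,np.array([[-.107,0,.054]])))
g={}
for n,(b,th) in {"side":((287,204,295,211),60),"top":((314,190,323,196),62)}.items():
    u0,v0,u1,v1=b; g[n]=np.argwhere(I[n][v0:v1,u0:u1].max(2)<th)[:,::-1].mean(0)+[u0,v0]
print(g,tri(g["side"],g["top"]),proj("top",kit(r.x,np.array([[-.107,0,.054]]))),proj("side",kit(r.x,np.array([[-.107,0,.054]]))))
E
```

```text
('side', 'top') [ 0.5532 -0.0623  1.4821] 0.37682312382676997 pull [[ 0.5437 -0.1689  0.054 ]]
('top',) [ 0.5516 -0.0625  1.4811] 0.05638299080922027 pull [[ 0.542  -0.1691  0.054 ]]
{'side': array([290.6 , 207.05]), 'top': array([318.3, 192.6])} (array([ 0.5384, -0.1602,  0.0676]), np.float64(0.0011525571285078845)) [[320.3477 193.3902]] [[292.2354 210.7822]]
```

```bash
python3 - <<'E'
from h import *
I={n:np.load(n+"0.npy") for n in C}
def kit(p,q): c,s=np.cos(p[2]),np.sin(p[2]); return np.array(q)@np.array([[c,s,0],[-s,c,0],[0,0,1]])+[p[0],p[1],0]
p=[.5516,-.0625,1.481]; out=[]; S=8
for n,(u0,v0) in {"side":(236,178),"top":(254,155)}.items():
    a=cv2.resize(I[n][v0:v0+75,u0:u0+50+25*0+0][:,:,::-1] if 0 else I[n][v0:v0+74,u0:u0+76][:,:,::-1],None,fx=5.2,fy=8*.65,interpolation=cv2.INTER_NEAREST)
    f=lambda q:((proj(n,kit(p,np.array(q)/1e3))-[u0,v0]+.5)*5.2).astype(int)
    for q,c in (([[83,-64,65],[83,64,65],[-87,64,65],[-87,-64,65]],(255,255,0)),([[-85,-75,0],[85,-75,0],[85,155,0],[-85,155,0]],(0,255,0)),([[-85,-75,50],[85,-75,50],[85,155,50],[-85,155,50]],(0,255,255))):
        cv2.polylines(a,[f(q)],True,c,1)
    cv2.circle(a,tuple(int(v) for v in f([[-107,0,54]])[0]),4,(255,0,255),1); out.append(a)
cv2.imwrite("pics/ov.png",np.hstack(out)); print(out[0].shape)
E
```

```text
(385, 395, 3)
```

View pics/ov.png

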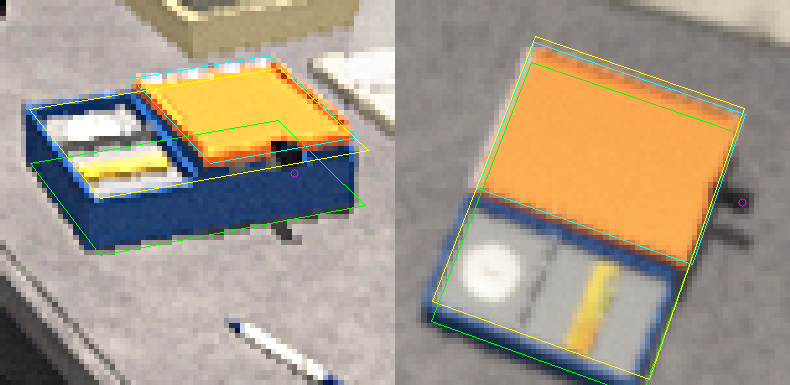

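The overlay shows the flap fits, and the box spans y -70 to 160. The pull is the black disc at (287,153) in the side crop, about 4 px above the model, so the flap may be slightly open. In the top crop it is at (736,198). I'll triangulate it and work out the approach.

```bash
cat >> h.py <<'E'
np.set_printoptions(precision=4,suppress=True)
KYAW=1.481
def tilt(yaw,lean,sgn=1):
    """tool pointing down, tool y across direction yaw; body leaning back from dir yaw by lean. sgn flips tool x/y"""
    d=np.array([np.cos(yaw),np.sin(yaw),0]); z=d*np.sin(lean)-np.array([0,0,np.cos(lean)])
    x=sgn*(d*np.cos(lean)+np.array([0,0,np.sin(lean)])); return np.c_[x,np.cross(z,x),z]
def rel(p,Rm,o=None):
    o=o or robot.get_obs(); A=R.from_euler("xyz",o["ee_rot"]); return A.inv().apply(np.array(p)-o["tool_pos"]),(A.inv()*R.from_matrix(Rm)).as_rotvec()
def st():
    o=robot.get_obs(); print("t",o["time"],"p",o["tool_pos"],"rot",o["ee_rot"],"q",o["joint_positions"],"F",o["wrist_force"],"w",o["width"],o["finger_force"])
E
python3 - <<'E'
from h import *
print(tri([291,207.4],[319.6,193.1]))
o=robot.get_obs(); print(R.from_euler("xyz",o["ee_rot"]).as_matrix())
for s in(1,-1): print(s,rel([.54,-.163,.2],tilt(KYAW,0,s)))
E
```

```text
(array([ 0.5372, -0.1655,  0.0687]), np.float64(0.0010537802843253279))
[[-0.8979  0.4402 -0.001 ]
 [ 0.4402  0.8979 -0.0016]
 [ 0.0002 -0.0019 -1.    ]]
1 (array([-0.5567, -0.4582,  0.0302]), array([-0.0018,  0.001 ,  1.2048]))
-1 (array([-0.5567, -0.4582,  0.0302]), array([-0.0011, -0.002 , -1.9368]))
```

drive_tool(series=[[0.094, [-0.557, -0.458, 0.03], [0, 0, 1.205]], [0.094, [-0.557, -0.458, 0.03], [0, 0, 1.205]], [0.094, [-0.557, -0.458, 0.03], [0, 0, 1.205]], [0.094, [-0.557, -0.458, 0.03], [0, 0, 1.205]], [0.094, [-0.557, -0.458, 0.03], [0, 0, 1.205]]])

```text
time: 0.72
tool_pos: [0.3716, 0.2077, 0.2171]
ee_rot: [-3.142, 0.0, 1.743]
wrist_force: [1.8, 0.9, 0.6]
width: 0.0938
finger_force: 0.0
```

```bash
python3 - <<'E'
from h import *
st(); print(rel([.538,-.166,.2],tilt(KYAW,0,1)))
E
```

```text
t 0.725 p [0.3716 0.2077 0.2171] rot [-3.1416  0.      1.7426] q [ 0.3765 -0.1913  1.663  -0.      1.67    0.2047] F [1.8483 0.9292 0.6185] w 0.09384853232904516 0.0
(array([-0.3967,  0.1001,  0.0171]), array([-0.    ,  0.0001,  0.2616]))
```

drive_tool(series=[[0.094, [-0.397, 0.1, 0.017], [0, 0, 0.262]], [0.094, [-0.397, 0.1, 0.017], [0, 0, 0.262]], [0.094, [-0.397, 0.1, 0.017], [0, 0, 0.262]], [0.094, [-0.397, 0.1, 0.017], [0, 0, 0.262]], [0.094, [-0.397, 0.1, 0.017], [0, 0, 0.262]]])

```text
time: 1.35
tool_pos: [0.5002, -0.0769, 0.2041]
ee_rot: [-3.141, -0.001, 1.486]
wrist_force: [0.5, 0.5, -0.5]
width: 0.0938
finger_force: 0.0
```

```bash
python3 - <<'E'
from h import *
st(); print(rel([.538,-.166,.15],tilt(KYAW,0,1)))
E
```

```text
t 1.35 p [ 0.5002 -0.0769  0.2041] rot [-3.1414 -0.0005  1.4859] q [-0.2649 -0.004   1.5174  0.0005  1.6284 -0.18  ] F [ 0.5011  0.4585 -0.5274] w 0.09382716845749271 0.0
(array([-0.0856,  0.0453,  0.054 ]), array([-0.0002, -0.0005,  0.0049]))
```

drive_tool(series=[[0.06, [-0.086, 0.045, 0.02], [0, 0, 0]], [0.06, [-0.086, 0.045, 0.054], [0, 0, 0]], [0.06, [-0.086, 0.045, 0.054], [0, 0, 0]], [0.06, [-0.086, 0.045, 0.054], [0, 0, 0]]])

```text
time: 1.85
tool_pos: [0.5373, -0.1638, 0.1506]
ee_rot: [-3.141, -0.001, 1.486]
wrist_force: [1.1, 0.8, 0.3]
width: 0.0608
finger_force: 0.0
```

```bash
python3 - <<'E'
from h import *
st()
p=robot.get_obs()["tool_pos"]; out=[]
for n,(u0,v0) in {"side":(250,160),"top":(275,150)}.items():
    im=imaging.snapshot(n); np.save(n+"1.npy",im)
    a=cv2.resize(im[v0:v0+74,u0:u0+74][:,:,::-1],None,fx=5.4,fy=5.4,interpolation=cv2.INTER_NEAREST)
    for q in(p-[0,0,.025],[.5372,-.1655,.0687]):
        u=((proj(n,q)[0]-[u0,v0]+.5)*5.4).astype(int); cv2.circle(a,tuple(int(i) for i in u),3,(255,0,255),1)
    out.append(a)
cv2.imwrite("pics/ov1.png",np.hstack(out))
E
```

```text
t 1.85 p [ 0.5373 -0.1638  0.1506] rot [-3.141  -0.0009  1.4864] q [-0.3972  0.1425  1.4687  0.0007  1.5312 -0.3129] F [1.0535 0.7586 0.2767] w 0.06083889598318178 0.0
```

View pics/ov1.png

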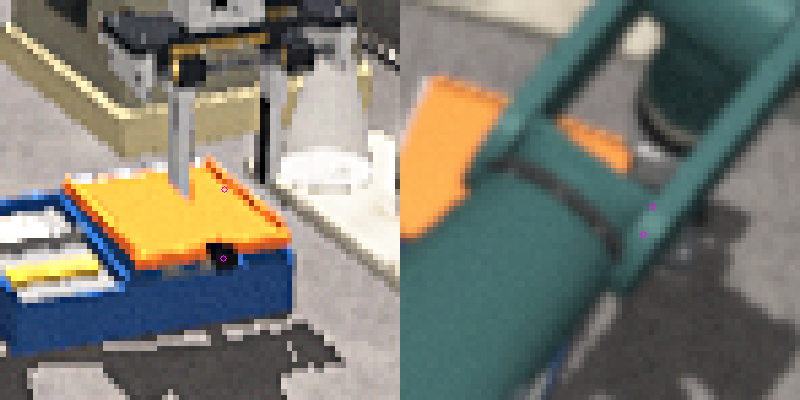

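Side view: the fingertips at (187,195) and (263,185) straddle the disc at (220,257), as predicted. The flap looks slightly ajar. I'll descend and pinch.

drive_tool(series=[[0.06, [-0.003, 0.002, 0.035], [0, 0, 0]], [0.06, [-0.003, 0.002, 0.07], [0, 0, 0]], [0.0, [-0.003, 0.002, 0.07], [0, 0, 0]], [0.0, [-0.003, 0.002, 0.07], [0, 0, 0]], [0.0, [-0.003, 0.002, 0.07], [0, 0, 0]]])

```text
time: 2.58
tool_pos: [0.5407, -0.1678, 0.0832]
ee_rot: [3.137, 0.001, 1.487]
wrist_force: [-0.3, -0.0, -0.9]
width: 0.0334
finger_force: 0.0
```

drive_tool(series=[[0.0, [0, 0, 0], [0, 0, 0]], [0.0, [0, 0, 0], [0, 0, 0]]])

```text
time: 2.82
tool_pos: [0.5402, -0.1678, 0.0814]
ee_rot: [3.139, 0.0, 1.486]
wrist_force: [3.8, 0.1, -1.7]
width: 0.0144
finger_force: 30.0
```

drive_tool(series=[[0.0, [0.003, 0, -0.023], [0, 0, 0]], [0.0, [0.008, 0, -0.045], [0, 0, 0]], [0.0, [0.016, 0, -0.066], [0, 0, 0]], [0.0, [0.016, 0, -0.066], [0, 0, 0]]])

```text
time: 3.32
tool_pos: [0.5422, -0.1511, 0.148]
ee_rot: [3.137, -0.0, 1.487]
wrist_force: [3.7, 0.5, -0.8]
width: 0.0136
finger_force: 30.0
```

drive_tool(series=[[0.0, [0.01, 0, -0.02], [0, 0, 0]], [0.0, [0.023, 0, -0.039], [0, 0, 0]], [0.0, [0.038, 0, -0.056], [0, 0, 0]], [0.0, [0.055, 0, -0.071], [0, 0, 0]], [0.0, [0.055, 0, -0.071], [0, 0, 0]]])

```text
time: 3.95
tool_pos: [0.5486, -0.0971, 0.2186]
ee_rot: [3.132, 0.001, 1.487]
wrist_force: [8.6, -1.2, 0.1]
width: 0.0138
finger_force: 30.0
```

```bash
python3 - <<'E'
from h import *
st(); im=imaging.snapshot("side"); np.save("side2.npy",im)
cv2.imwrite("pics/l.png",cv2.resize(im[120:240,200:340][:,:,::-1],None,fx=4,fy=4,interpolation=cv2.INTER_CUBIC))
E
```

```text
t 3.95 p [ 0.5486 -0.0971  0.2186] rot [3.1324 0.0014 1.4869] q [-0.2772  0.0988  1.3816  0.0004  1.6519 -0.1933] F [ 8.6252 -1.1881  0.0546] w 0.013812958552128003 30.009290758315217
```

View pics/l.png

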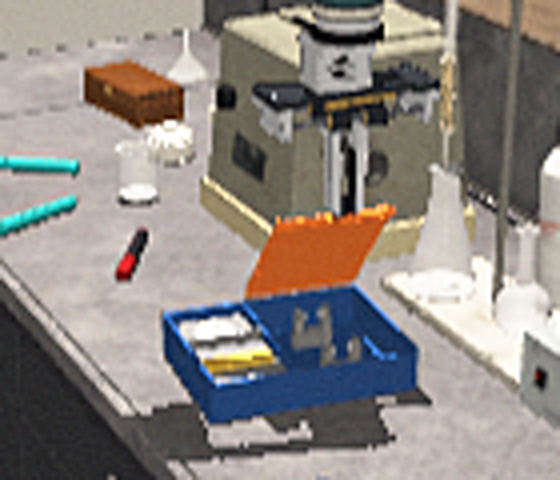

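The side view shows the flap well up, held at the pull. The grey clips are visible at crop (312,335) and (347,350). I'll push on to the stop.

drive_tool(series=[[0.0, [0.012, 0.001, -0.01], [0, 0, 0]], [0.0, [0.014, 0.001, -0.013], [0, 0, 0]], [0.0, [0.014, 0.001, -0.013], [0, 0, 0]]])

```text
time: 4.38
tool_pos: [0.5498, -0.087, 0.2264]
ee_rot: [3.138, 0.007, 1.483]
wrist_force: [11.1, -8.4, -12.1]
width: 0.0143
finger_force: 30.1
```

drive_tool(series=[[0.0, [0, 0, 0.002], [0, 0, 0]], [0.05, [0, 0, 0.002], [0, 0, 0]], [0.05, [0, 0, 0.002], [0, 0, 0]], [0.05, [0, 0, 0.002], [0, 0, 0]], [0.05, [-0.01, 0, -0.06], [0, 0, 0]]])

```text
time: 5.0
tool_pos: [0.5422, -0.0913, 0.2812]
ee_rot: [-3.121, -0.004, 1.488]
wrist_force: [0.8, -0.2, 0.8]
width: 0.0487
finger_force: 0.0
```

```bash
python3 - <<'E'
from h import *
st(); T=tilt(.983,np.radians(38),1)
print(rel([.40,.20,.24],T)); print(rel([.40,.20,.24],tilt(.983,0,1)))
E
```

```text
t 5.0 p [ 0.5422 -0.0913  0.2812] rot [-3.1215 -0.004   1.4875] q [-0.27    0.0977  1.26    0.0002  1.8044 -0.1867] F [ 0.7658 -0.2455  0.8089] w 0.04866004890084311 0.0
(array([ 0.2783, -0.165 ,  0.0456]), array([-0.1872,  0.6501,  0.4789]))
(array([ 0.2783, -0.165 ,  0.0456]), array([-0.0207,  0.0012,  0.5046]))
```

drive_tool(series=[[0.06, [0.06, -0.035, 0.0], [-0.03, 0.1, 0.08]], [0.06, [0.12, -0.07, 0.0], [-0.07, 0.25, 0.18]], [0.06, [0.18, -0.106, 0.02], [-0.11, 0.39, 0.28]], [0.06, [0.24, -0.14, 0.04], [-0.15, 0.53, 0.39]], [0.06, [0.278, -0.165, 0.046], [-0.187, 0.65, 0.479]]])

```text
time: 5.62
tool_pos: [0.4118, 0.185, 0.2468]
ee_rot: [3.119, -0.673, 0.991]
wrist_force: [0.6, 1.2, 0.4]
width: 0.0601
finger_force: 0.0
```

```bash
python3 - <<'E'
from h import *
st(); T=tilt(.983,np.radians(38),1)
print(rel(np.array([.469,.2905,.0085])-T[:,2]*.1,T))
im=imaging.snapshot("top"); np.save("top3.npy",im)
b=imaging.snapshot("side"); np.save("side3.npy",b)
f=lambda a,u,v:cv2.resize(a[v:v+74,u:u+74][:,:,::-1],None,fx=5.4,fy=5.4,interpolation=cv2.INTER_CUBIC)
cv2.imwrite("pics/k3.png",np.hstack([f(b,232,165),f(im,255,155)]))
E
```

```text
t 5.625 p [0.4118 0.185  0.2468] rot [ 3.119  -0.6735  0.9914] q [-0.1282 -0.5078  1.9657  0.598   1.3672  0.4308] F [0.5581 1.2197 0.4311] w 0.06010901486266981 0.0
(array([-0.0541, -0.014 ,  0.1606]), array([ 0.0173, -0.0103,  0.0065]))
```

View pics/k3.png

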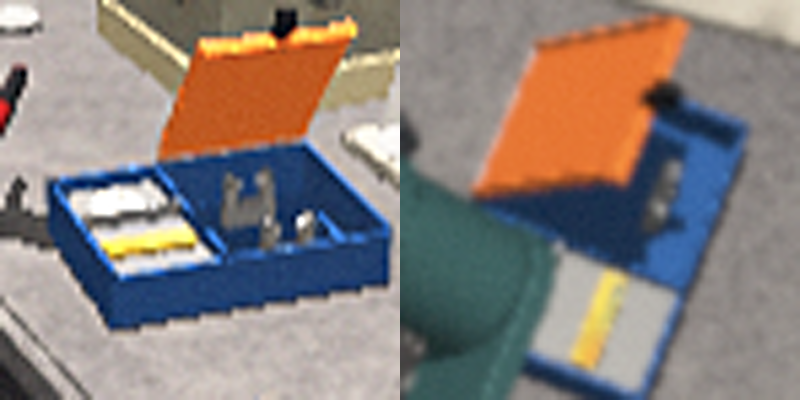

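The side view shows the flap at its stop, with the clips at (250,195) and (288,230). The box corners are at (110,328), (388,285) and (50,182). In the top view the right corner is at (750,125) and the pull clip at about (663,195). I'll fit the kit pose from these.

```bash
python3 - <<'E'
from h import *
from scipy.optimize import least_squares
def kit(p,q): c,s=np.cos(p[2]),np.sin(p[2]); return np.array(q)/1e3@np.array([[c,s,0],[-s,c,0],[0,0,1]])+[p[0],p[1],0]
o={"side":[([110,328],[-85,160,0]),([388,285],[-85,-70,0]),([50,182],[85,160,50]),([161,158],[83,64,54]),([310,138],[83,-64,54])],"top":[([750,125],[-85,-70,47]),([472,193],[83,64,56]),([680,283],[-85,70,50])]}
U={"side":(232,165),"top":(255,155)}
def res(p):
    return np.concatenate([(proj(n,kit(p,[q for _,q in l]))-[(np.array(a)+.5)/5.4-.5+U[n] for a,_ in l]).ravel() for n,l in o.items()])
r=least_squares(res,[.553,-.061,1.46],loss="soft_l1"); print(r.x); print(res(r.x).reshape(-1,2))
for p in(r.x,[.553,-.061,1.452]):
    for n in C: print(n,(proj(n,kit(p,[[-43,0,45],[43,0,45],[-27,0,208]]))-U[n]+.5)*5.4)
E
```

```text
[ 0.5528 -0.0697  1.4375]
[[  1.3311   1.5117]
 [  1.8898   0.9654]
 [  0.4977   0.3075]
 [  0.9634   1.1299]
 [  0.3405   0.9901]
 [-71.0238   0.243 ]
 [-71.196    0.3613]
 [-70.3871   1.4554]]
side [[296.5928 228.9768]
 [257.2855 183.8227]
 [294.1081  27.0998]]
top [[279.768  188.5724]
 [170.6607 145.6618]
 [282.9151  95.6055]]
side [[292.153  224.339 ]
 [251.7423 179.7584]
 [289.2593  23.2039]]
top [[268.6324 184.6008]
 [159.0295 143.1903]
 [270.7324  91.6496]]
```

drive_tool(series=[[0.06, [-0.025, -0.006, 0.06], [0.017, -0.01, 0.006]], [0.06, [-0.054, -0.014, 0.12], [0.017, -0.01, 0.006]], [0.06, [-0.054, -0.014, 0.16], [0.017, -0.01, 0.006]], [0.06, [-0.054, -0.014, 0.16], [0.017, -0.01, 0.006]]])

```text
time: 6.22
tool_pos: [0.4336, 0.2379, 0.0847]
ee_rot: [-3.138, -0.654, 0.988]
wrist_force: [-0.1, -0.2, 0.2]
width: 0.06
finger_force: 0.0
```

```bash
python3 - <<'E'
from h import *
from scipy.optimize import least_squares
def kit(p,q): c,s=np.cos(p[2]),np.sin(p[2]); return np.array(q)/1e3@np.array([[c,s,0],[-s,c,0],[0,0,1]])+[p[0],p[1],0]
o={"side":[([110,328],[-85,160,0]),([388,285],[-85,-70,0]),([50,182],[85,160,50]),([161,158],[83,64,54]),([310,138],[83,-64,54])],"top":[([350,125],[-85,-70,47]),([72,193],[83,64,56]),([280,283],[-85,70,50])]}
U={"side":(232,165),"top":(255,155)}
def res(p):
    return np.concatenate([(proj(n,kit(p,[q for _,q in l]))-[(np.array(a)+.5)/5.4-.5+U[n] for a,_ in l]).ravel() for n,l in o.items()])
r=least_squares(res,[.553,-.061,1.46],loss="soft_l1"); print(r.x); print(res(r.x).reshape(-1,2).tolist())
for p in(r.x,[.553,-.061,1.452]):
    for n in C: print(n,(proj(n,kit(p,[[-43,0,45],[43,0,45],[-27,0,208]]))-U[n]+.5)*5.4)
T=tilt(.983,np.radians(38),1); st()
# marker: fine fit of both views, red+dark pixels, end/mid on z=.0085
I={"side":np.load("side2.npy"),"top":np.load("top0.npy")}
print(rel(np.array([.469,.2905,.0085])-T[:,2]*.0235,T))
E
```

```text
[ 0.5532 -0.0578  1.4271]
[[-0.13801924033271007, 0.04947048392909892], [0.3815792310268762, -0.13996363292469027], [-0.41313244410386574, -0.9438703969668722], [0.0023446839398388875, 0.006937706994278869], [-0.6428053350945788, 0.025022872363621218], [0.26449406705989986, -0.34032451644091566], [-0.08535500805703577, -0.7515420094132139], [0.48679230105261695, 0.703556192083596]]
side [[289.1319 222.8357]
 [251.3526 178.0096]
 [286.6393  21.8684]]
top [[263.9313 184.4898]
 [155.4285 140.5873]
 [265.8503  91.0281]]
side [[292.153  224.339 ]
 [251.7423 179.7584]
 [289.2593  23.2039]]
top [[268.6324 184.6008]
 [159.0295 143.1903]
 [270.7324  91.6496]]
t 6.225 p [0.4336 0.2379 0.0847] rot [-3.1376 -0.6543  0.9881] q [ 0.0463 -0.2708  2.1377  0.6463  0.9632  0.3337] F [-0.1177 -0.1734  0.1684] w 0.06000709566267965 0.0
(array([0.0037, 0.0009, 0.0755]), array([-0.0071,  0.0089,  0.0041]))
```

drive_tool(series=[[0.06, [0.004, 0.001, 0.04], [-0.007, 0.009, 0.004]], [0.06, [0.004, 0.001, 0.065], [-0.007, 0.009, 0.004]], [0.06, [0.004, 0.001, 0.075], [-0.007, 0.009, 0.004]], [0.06, [0.004, 0.001, 0.075], [-0.007, 0.009, 0.004]]])

```text
time: 6.72
tool_pos: [0.4645, 0.2776, 0.0326]
ee_rot: [3.133, -0.67, 0.986]
wrist_force: [0.2, -0.4, -0.1]
width: 0.0598
finger_force: 0.0
```

```bash
python3 - <<'E'
from h import *
st(); T=tilt(.983,np.radians(38),1)
print(rel(np.array([.469,.2905,.0085])-T[:,2]*.0235,T))
p=robot.get_obs()["tool_pos"]; out=[]
for n,(u0,v0) in {"side":(200,140),"top":(170,145)}.items():
    im=imaging.snapshot(n); np.save(n+"4.npy",im)
    a=cv2.resize(im[v0:v0+74,u0:u0+74][:,:,::-1],None,fx=5.4,fy=5.4,interpolation=cv2.INTER_CUBIC)
    u=((proj(n,[.469,.2905,.0085])[0]-[u0,v0]+.5)*5.4).astype(int); cv2.circle(a,tuple(int(i) for i in u),3,(255,0,255),1)
    out.append(a)
cv2.imwrite("pics/m4.png",np.hstack(out))
E
```

```text
t 6.725 p [0.4645 0.2776 0.0326] rot [ 3.1331 -0.6697  0.9855] q [ 0.1513 -0.0896  2.1197  0.7226  0.7569  0.2908] F [ 0.2213 -0.37   -0.1397] w 0.0598103456339226 0.0
(array([-0.0045, -0.0034,  0.0036]), array([ 0.0069, -0.0064,  0.0019]))
```

View pics/m4.png

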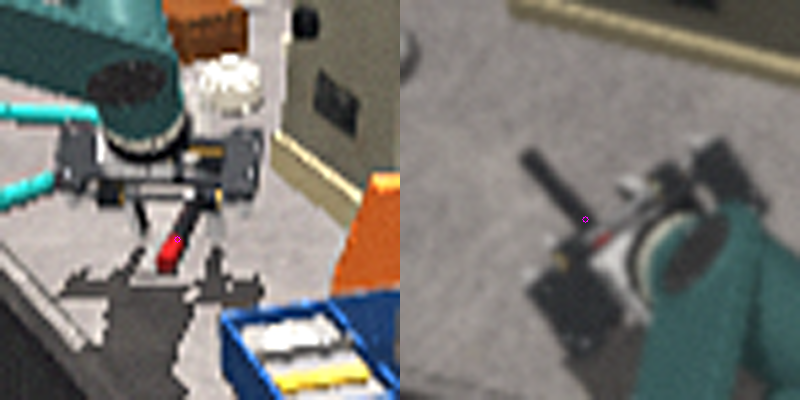

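The marker lies between the fingers, with its red end at side crop (168,260) and the gripper's fingers on both sides of it. I'll make a fine adjustment and close.

drive_tool(series=[[0.06, [-0.004, -0.003, 0.003], [0.007, -0.006, 0.002]], [0.06, [-0.004, -0.003, 0.004], [0.007, -0.006, 0.002]], [0.0, [-0.004, -0.003, 0.004], [0.007, -0.006, 0.002]], [0.0, [-0.004, -0.003, 0.004], [0.007, -0.006, 0.002]], [0.0, [-0.004, -0.003, 0.004], [0.007, -0.006, 0.002]]])

```text
time: 7.45
tool_pos: [0.4606, 0.2788, 0.0257]
ee_rot: [-3.14, -0.663, 0.982]
wrist_force: [0.2, -0.2, 0.4]
width: 0.0334
finger_force: 0.0
```

drive_tool(series=[[0.0, [0, 0, 0], [0, 0, 0]], [0.0, [0, 0, 0], [0, 0, 0]]])

```text
time: 7.7
tool_pos: [0.4606, 0.2788, 0.0257]
ee_rot: [-3.14, -0.662, 0.982]
wrist_force: [-0.2, -0.5, 0.6]
width: 0.0163
finger_force: 30.0
```

```bash
cat >> h.py <<'E'
KIT=[.5535,-.0590,1.432]; ML=.0218
def kitw(q): c,s=np.cos(KIT[2]),np.sin(KIT[2]); return np.array(q)/1e3@np.array([[c,s,0],[-s,c,0],[0,0,1]])+[KIT[0],KIT[1],0]
def w2k(p): c,s=np.cos(KIT[2]),np.sin(KIT[2]); return 1e3*(np.array(p)-[KIT[0],KIT[1],0])@np.array([[c,-s,0],[s,c,0],[0,0,1]])
LEAN=.663
def mrel(q): # marker centre at kit coords q (mm)
    T=tilt(KIT[2],LEAN); return rel(kitw(q)-T[:,2]*ML,T)
def mnow():
    o=robot.get_obs(); return w2k(o["tool_pos"]+R.from_euler("xyz",o["ee_rot"]).as_matrix()[:,2]*ML)
E
python3 - <<'E'
from h import *
o=robot.get_obs()
T=tilt(.982,.663)
print(rel(o["tool_pos"]+[0,-.02,.24],T)); print(mrel([60,20,300])); print(mrel([-117,0,290]))
E
```

```text
(array([ 0.1345,  0.0108, -0.1995]), array([-0.0015,  0.0005, -0.0003]))
(array([ 0.0248,  0.2261, -0.3508]), array([ 0.2754,  0.0002, -0.355 ]))
(array([-0.1002,  0.321 , -0.4358]), array([ 0.2754,  0.0002, -0.355 ]))
```

drive_tool(series=[[0.0, [0.02, 0.002, -0.03], [0, 0, 0]], [0.0, [0.06, 0.005, -0.085], [0, 0, 0]], [0.0, [0.09, 0.01, -0.13], [0, 0, 0]], [0.0, [0.12, 0.01, -0.175], [0, 0, 0]], [0.0, [0.135, 0.01, -0.2], [0, 0, 0]]])

```text
time: 8.32
tool_pos: [0.4607, 0.2593, 0.2707]
ee_rot: [3.138, -0.666, 0.985]
wrist_force: [0.8, 0.2, -1.3]
width: 0.0161
finger_force: 30.0
```

```bash
python3 - <<'E'
from h import *
st(); print(mrel([40,30,290])); print(mrel([-130,0,290]))
E
```

```text
t 8.325 p [0.4607 0.2593 0.2707] rot [ 3.138  -0.6662  0.9848] q [ 0.1012 -0.3444  1.8117  0.524   1.2541  0.6301] F [ 0.7624  0.2486 -1.2876] w 0.01610539578729452 29.971495340578258
(array([-0.1369,  0.2154, -0.1532]), array([ 0.2794, -0.0025, -0.352 ]))
(array([-0.2472,  0.3163, -0.2396]), array([ 0.2794, -0.0025, -0.352 ]))
```

drive_tool(series=[[0.0, [-0.03, 0.035, -0.035], [0.03, 0, -0.04]], [0.0, [-0.06, 0.07, -0.065], [0.09, 0, -0.11]], [0.0, [-0.09, 0.11, -0.1], [0.14, 0, -0.18]], [0.0, [-0.12, 0.15, -0.13], [0.2, 0, -0.26]], [0.0, [-0.15, 0.19, -0.15], [0.279, -0.002, -0.352]]])

```text
time: 8.95
tool_pos: [0.5015, -0.0238, 0.2931]
ee_rot: [-3.138, -0.662, 1.432]
wrist_force: [0.2, 0.4, -0.5]
width: 0.0163
finger_force: 30.0
```

```bash
python3 - <<'E'
from h import *
st(); print(mnow()); print(mrel([-130,0,285])); print(mrel([-117,0,181]))
E
```

```text
t 8.95 p [ 0.5015 -0.0238  0.2931] rot [-3.1381 -0.6615  1.4318] q [-0.5457  0.031   1.4419  0.6367  1.8987 -0.2678] F [ 0.2445  0.3948 -0.4701] w 0.016267280073295892 29.972995282150805
[ 41.0243  56.4586 275.8773]
(array([-0.1294,  0.056 , -0.1125]), array([-0.0033,  0.0015, -0.0002]))
(array([-0.183 ,  0.0563, -0.0224]), array([-0.0033,  0.0015, -0.0002]))
```

drive_tool(series=[[0.0, [-0.04, 0.018, -0.036], [0, 0, 0]], [0.0, [-0.085, 0.037, -0.072], [0, 0, 0]], [0.0, [-0.129, 0.056, -0.112], [-0.003, 0.001, 0]], [0.0, [-0.16, 0.056, -0.06], [-0.003, 0.001, 0]], [0.0, [-0.183, 0.056, -0.022], [-0.003, 0.001, 0]]])

```text
time: 9.57
tool_pos: [0.5344, -0.1866, 0.194]
ee_rot: [-3.136, -0.663, 1.425]
wrist_force: [0.3, -0.3, -0.5]
width: 0.0163
finger_force: 30.0
```

```bash
python3 - <<'E'
from h import *
st(); print(mnow()); print(mrel([-33,0,70]))
p=kitw([0,0,0]); out=[]; m=robot.get_obs(); M=R.from_euler("xyz",m["ee_rot"]).as_matrix(); c=m["tool_pos"]+M[:,2]*ML
d=np.array([np.cos(KIT[2]),np.sin(KIT[2]),0])*.0665
for n,(u0,v0) in {"side":(250,135),"top":(270,150)}.items():
    im=imaging.snapshot(n); np.save(n+"5.npy",im)
    a=cv2.resize(im[v0:v0+74,u0:u0+74][:,:,::-1],None,fx=5.4,fy=5.4,interpolation=cv2.INTER_CUBIC)
    for q in(c,c+d,c-d,kitw([-43,0,45])):
        u=((proj(n,q)[0]-[u0,v0]+.5)*5.4).astype(int); cv2.circle(a,tuple(int(i) for i in u),3,(255,0,255),1)
    out.append(a)
cv2.imwrite("pics/m5.png",np.hstack(out))
E
```

```text
t 9.575 p [ 0.5344 -0.1866  0.194 ] rot [-3.1364 -0.6629  1.4249] q [-0.7386  0.3187  1.3078  0.5618  1.8793 -0.5206] F [ 0.3415 -0.2516 -0.5153] w 0.016305522706499674 29.97231080196798
[-115.5731    1.248   176.7757]
(array([-0.0006,  0.0013,  0.135 ]), array([-0.0008,  0.0001, -0.0056]))
```

View pics/m5.png

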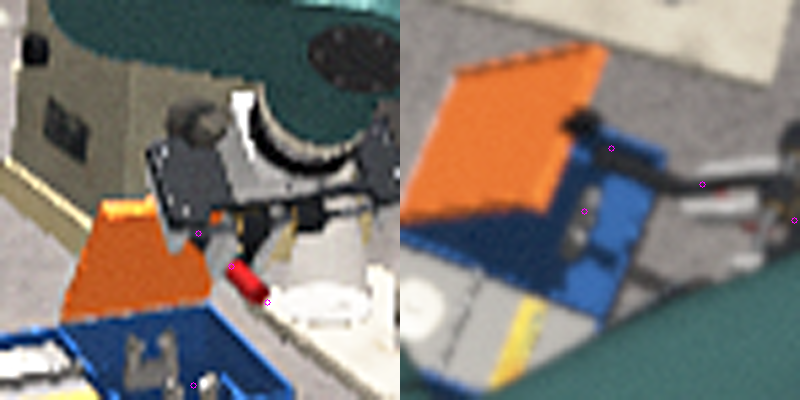

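The side view shows the marker held along the kit x axis, with its red end at about (260,297), near the prediction and roughly 5 mm further towards the hinge. The clip mark at (193,385) is midway between the prongs. I'll go in along the tool axis.

drive_tool(series=[[0.0, [-0.002, 0.001, 0.045], [-0.001, 0, -0.006]], [0.0, [-0.003, 0.001, 0.09], [-0.001, 0, -0.006]], [0.0, [-0.003, 0.001, 0.128], [-0.001, 0, -0.006]], [0.0, [-0.003, 0.001, 0.128], [-0.001, 0, -0.006]]])

```text
time: 10.18
tool_pos: [0.5452, -0.1081, 0.0937]
ee_rot: [-3.141, -0.665, 1.436]
wrist_force: [0.3, -0.1, -0.2]
width: 0.0163
finger_force: 30.0
```

```bash
python3 - <<'E'
from h import *
st(); print(mnow()); print(mrel([-7,0,64])); print(mrel([-7,0,52])); print(mrel([-7,0,42]))
E
```

```text
t 10.175 p [ 0.5452 -0.1081  0.0937] rot [-3.1405 -0.6646  1.4358] q [-0.6288  0.3263  1.509   0.5754  1.6481 -0.5503] F [ 0.2866 -0.1184 -0.1955] w 0.01627708309858182 29.97186024673283
[-36.324    1.4835  76.5362]
(array([0.0154, 0.0016, 0.0279]), array([-0.0034, -0.0016,  0.003 ]))
(array([0.008 , 0.0016, 0.0374]), array([-0.0034, -0.0016,  0.003 ]))
(array([0.0018, 0.0016, 0.0453]), array([-0.0034, -0.0016,  0.003 ]))
```

drive_tool(series=[[0.0, [0.008, 0.001, 0.015], [-0.003, -0.002, 0.003]], [0.0, [0.0155, 0.0016, 0.028], [-0.003, -0.002, 0.003]], [0.0, [0.008, 0.0016, 0.0375], [-0.003, -0.002, 0.003]], [0.0, [0.008, 0.0016, 0.0375], [-0.003, -0.002, 0.003]]])

```text
time: 10.68
tool_pos: [0.5509, -0.0807, 0.0682]
ee_rot: [3.141, -0.661, 1.43]
wrist_force: [0.4, -0.3, -0.2]
width: 0.0163
finger_force: 30.0
```

```bash
python3 - <<'E'
from h import *
st(); print(mnow()); print(mrel([-7,0,40])); print(mrel([-7,0,31])); print(mrel([-7,0,27]))
E
```

```text
t 10.675 p [ 0.5509 -0.0807  0.0682] rot [ 3.1413 -0.6613  1.4302] q [-0.5855  0.3321  1.5565  0.5878  1.575  -0.5405] F [ 0.3601 -0.2565 -0.1999] w 0.016338112123970412 29.97167044552043
[-8.4728 -0.4123 51.0242]
(array([-0.0056, -0.0004,  0.0096]), array([ 0.0014,  0.0017, -0.0015]))
(array([-0.0112, -0.0004,  0.0167]), array([ 0.0014,  0.0017, -0.0015]))
(array([-0.0136, -0.0004,  0.0199]), array([ 0.0014,  0.0017, -0.0015]))
```

drive_tool(series=[[0.0, [-0.003, 0, 0.005], [0, 0, 0]], [0.0, [-0.006, 0, 0.01], [0, 0, 0]], [0.0, [-0.0085, 0, 0.0135], [0, 0, 0]], [0.0, [-0.0112, 0, 0.017], [0, 0, 0]], [0.0, [-0.0112, 0, 0.017], [0, 0, 0]]])

```text
time: 11.3
tool_pos: [0.5517, -0.0792, 0.0484]
ee_rot: [3.139, -0.661, 1.431]
wrist_force: [0.9, 2.4, -1.5]
width: 0.0165
finger_force: 30.7
```

```bash
python3 - <<'E'
from h import *
st(); print(mnow())
E
```

```text
t 11.3 p [ 0.5517 -0.0792  0.0484] rot [ 3.1393 -0.6611  1.4312] q [-0.5828  0.3542  1.572   0.5894  1.5411 -0.56  ] F [ 0.8691  2.4493 -1.5038] w 0.016470301171800334 30.71636095410213
[-6.8387 -1.0755 31.1665]
```

drive_tool(series=[[0.0, [-0.0025, 0, 0.0035], [0, 0, 0]], [0.0, [-0.0025, 0, 0.0035], [0, 0, 0]], [0.0, [-0.001, 0, 0.0015], [0, 0, 0]], [0.035, [-0.001, 0, 0.0015], [0, 0, 0]], [0.035, [-0.001, 0, 0.0015], [0, 0, 0]]])

```text
time: 11.92
tool_pos: [0.5516, -0.0787, 0.0469]
ee_rot: [3.14, -0.662, 1.431]
wrist_force: [-0.8, 0.9, 0.9]
width: 0.0327
finger_force: 0.5
```

```bash
python3 - <<'E'
from h import *
st(); print(mnow()); out=[]
for n,(u0,v0) in {"side":(250,165),"top":(270,150)}.items():
    im=imaging.snapshot(n); np.save(n+"6.npy",im)
    a=cv2.resize(im[v0:v0+74,u0:u0+74][:,:,::-1],None,fx=5.4,fy=5.4,interpolation=cv2.INTER_CUBIC)
    for q in([-66,0,31.5],[66,0,31.5],[-66,0,50]):
        u=((proj(n,kitw(q))[0]-[u0,v0]+.5)*5.4).astype(int); cv2.circle(a,tuple(int(i) for i in u),3,(255,0,255),1)
    out.append(a)
cv2.imwrite("pics/m6.png",np.hstack(out))
E
```

```text
t 11.925 p [ 0.5516 -0.0787  0.0469] rot [ 3.1396 -0.6617  1.4314] q [-0.5824  0.3558  1.5734  0.5899  1.539  -0.5616] F [-0.7891  0.8628  0.9178] w 0.03267917194979194 0.5288266894297067
[-6.381  -0.8548 29.7117]
```

View pics/m6.png

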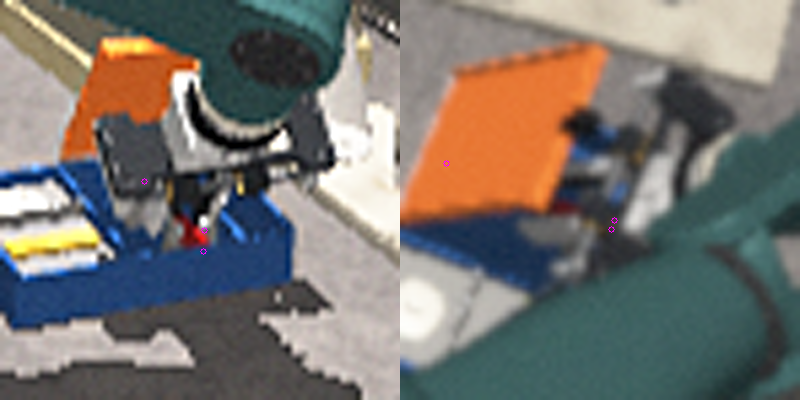

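The fingers are open around the marker in the bay, with the red end at side crop (195,235). The flap is still up. I'll back out along the tool axis.

drive_tool(series=[[0.04, [0, 0, 0], [0, 0, 0]], [0.04, [0, 0, -0.02], [0, 0, 0]], [0.04, [0, 0, -0.06], [0, 0, 0]], [0.04, [0, 0, -0.11], [0, 0, 0]], [0.04, [0, 0, -0.16], [0, 0, 0]]])

```text
time: 12.65
tool_pos: [0.5374, -0.1783, 0.1757]
ee_rot: [3.137, -0.659, 1.432]
wrist_force: [0.1, -0.5, 0.6]
width: 0.0399
finger_force: 0.0
```

```bash
python3 - <<'E'
from h import *
st(); out=[]
for n,(u0,v0) in {"side":(260,175),"top":(285,155)}.items():
    im=imaging.snapshot(n); np.save(n+"7.npy",im)
    a=cv2.resize(im[v0:v0+50,u0:u0+50][:,:,::-1],None,fx=8,fy=8,interpolation=cv2.INTER_CUBIC)
    for q in([-68,0,31.5],[64,0,31.5],[-36,0,50]):
        u=((proj(n,kitw(q))[0]-[u0,v0]+.5)*8).astype(int); cv2.circle(a,tuple(int(i) for i in u),3,(255,0,255),1)
    out.append(a)
cv2.imwrite("pics/m7.png",np.hstack(out))
print(rel(kitw([-27.6,0,208])+[0,0,.085],tilt(KIT[2],0)))
E
```

```text
t 12.65 p [ 0.5374 -0.1783  0.1757] rot [ 3.1374 -0.6594  1.4316] q [-0.7261  0.3195  1.3424  0.5598  1.8364 -0.5346] F [ 0.1411 -0.4821  0.5829] w 0.03989848186986446 0.0
(array([ 0.145 , -0.0022, -0.0318]), array([ 0.0142, -0.6537, -0.0018]))
```

View pics/m7.png

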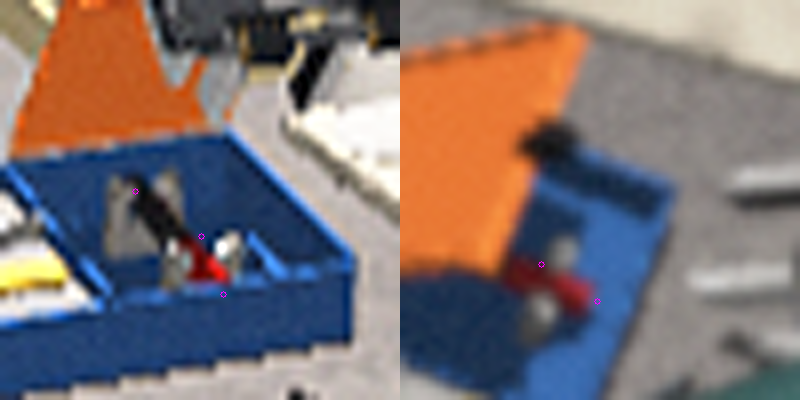

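The marker lies in both clips. Its black end is at (135,185), where a seated marker should be, and its red end sits deep between the prongs at (205,262), well below their tops. Next I'll move over the pull with the fingers closed.

drive_tool(series=[[0.0, [0.037, 0, -0.048], [0, -0.1, 0]], [0.0, [0.07, 0, -0.095], [0, -0.25, 0]], [0.0, [0.1, 0, -0.08], [0, -0.4, 0]], [0.0, [0.125, -0.002, -0.05], [0.01, -0.54, 0]], [0.0, [0.145, -0.002, -0.032], [0.014, -0.654, -0.002]]])

```text
time: 13.38
tool_pos: [0.5485, -0.0808, 0.2884]
ee_rot: [-3.133, -0.003, 1.437]
wrist_force: [0.5, 0.2, -0.5]
width: -0.0
finger_force: 0.0
```

drive_tool(series=[[0.0, [0, 0, 0], [0, 0, 0]], [0.0, [0, 0, 0], [0, 0, 0]]])

```text
time: 13.62
tool_pos: [0.5486, -0.0825, 0.2875]
ee_rot: [-3.131, -0.007, 1.436]
wrist_force: [0.8, -0.3, 0.6]
width: 0.0007
finger_force: 0.0
```

```bash
python3 - <<'E'
from h import *
st(); T=tilt(KIT[2],0)
for a in (.95,.93,.8,.67,.54,.41,.28,.15,.07,-.01):
    print(a,*rel(kitw([83-190*np.cos(a),0,54+190*np.sin(a)+36-(0 if a==.95 else 3)]),T))
E
```

```text
t 13.625 p [ 0.5486 -0.0825  0.2875] rot [-3.1309 -0.007   1.4361] q [-0.2548  0.102   1.2428  0.0058  1.8082 -0.1189] F [ 0.7538 -0.2712  0.5791] w 0.0007119777080630192 0.0
0.95 [-0.0039  0.0021  0.0429] [-0.0107 -0.007   0.0042]
0.93 [-0.007   0.0021  0.0481] [-0.0107 -0.007   0.0042]
0.8 [-0.0259  0.0022  0.064 ] [-0.0107 -0.007   0.0042]
0.67 [-0.0425  0.0023  0.0822] [-0.0107 -0.007   0.0042]
0.54 [-0.0567  0.0025  0.1024] [-0.0107 -0.007   0.0042]
0.41 [-0.0682  0.0027  0.1243] [-0.0107 -0.007   0.0042]
0.28 [-0.0767  0.0029  0.1474] [-0.0107 -0.007   0.0042]
0.15 [-0.0821  0.0031  0.1715] [-0.0107 -0.007   0.0042]
0.07 [-0.0839  0.0033  0.1866] [-0.0107 -0.007   0.0042]
-0.01 [-0.0845  0.0034  0.2018] [-0.0107 -0.007   0.0042]
```

drive_tool(series=[[0.0, [-0.006, 0.002, 0.038], [-0.01, -0.007, 0.004]], [0.0, [-0.009, 0.002, 0.048], [-0.01, -0.007, 0.004]], [0.0, [-0.028, 0.002, 0.064], [-0.01, -0.007, 0.004]], [0.0, [-0.0445, 0.002, 0.082], [-0.01, -0.007, 0.004]], [0.0, [-0.0445, 0.002, 0.082], [-0.01, -0.007, 0.004]]])

```text
time: 14.25
tool_pos: [0.543, -0.1296, 0.2045]
ee_rot: [-3.14, 0.001, 1.426]
wrist_force: [0.2, 0.2, 0.4]
width: 0.0005
finger_force: 0.0
```

```bash
python3 - <<'E'
from h import *
st(); im=imaging.snapshot("side"); np.save("side8.npy",im)
m,c,a=blob(im,(5,130,90),(24,255,255),(240,130,320,230)); print(c,a,cv2.boundingRect(m))
for k in("side7","side3","side0"): m,c,a=blob(np.load(k+".npy"),(5,130,90),(24,255,255),(240,130,320,230)); print(k,c,a,cv2.boundingRect(m))
T=tilt(KIT[2],0)
for a in (.67,.54,.41,.28,.15,.07,-.01):
    print(a,*rel(kitw([81-190*np.cos(a),0,54+190*np.sin(a)+33]),T))
E
```

```text
t 14.25 p [ 0.543  -0.1296  0.2045] rot [-3.1395  0.0006  1.4262] q [-0.3353  0.1134  1.3935 -0.001   1.6366 -0.1908] F [0.2379 0.2009 0.3621] w 0.0005401270568881295 0.0
[280.0811 186.7876] 259 (262, 179, 39, 16)
side7 [272.4784 184.0463] 324 (262, 172, 24, 22)
side3 [278.5405 181.1056] 568 (262, 168, 36, 26)
side0 [283.0167 199.2979] 480 (262, 189, 42, 21)
0.67 [ 0.0021  0.0006 -0.0001] [-0.0018 -0.0008 -0.0043]
0.54 [-0.0119  0.0007  0.0202] [-0.0018 -0.0008 -0.0043]
0.41 [-0.0232  0.0007  0.0421] [-0.0018 -0.0008 -0.0043]
0.28 [-0.0316  0.0008  0.0653] [-0.0018 -0.0008 -0.0043]
0.15 [-0.0369  0.0009  0.0894] [-0.0018 -0.0008 -0.0043]
0.07 [-0.0386  0.0009  0.1045] [-0.0018 -0.0008 -0.0043]
-0.01 [-0.039   0.001   0.1197] [-0.0018 -0.0008 -0.0043]
```

drive_tool(series=[[0.0, [-0.012, 0, 0.02], [0, 0, -0.004]], [0.0, [-0.023, 0.001, 0.042], [0, 0, -0.004]], [0.0, [-0.0315, 0.001, 0.065], [0, 0, -0.004]], [0.0, [-0.037, 0.001, 0.089], [0, 0, -0.004]], [0.0, [-0.0385, 0.001, 0.104], [0, 0, -0.004]]])

```text
time: 14.92
tool_pos: [0.5391, -0.1649, 0.1004]
ee_rot: [-3.14, -0.001, 1.435]
wrist_force: [-0.6, -1.1, 1.2]
width: 0.0004
finger_force: 0.4
```

drive_tool(series=[[0.0, [0, 0, 0.008], [0, 0, 0]], [0.0, [0, 0, 0.015], [0, 0, 0]], [0.0, [0, 0, 0.018], [0, 0, 0]], [0.0, [0, 0, 0.018], [0, 0, 0]]])

```text
time: 15.42
tool_pos: [0.5399, -0.1643, 0.0894]
ee_rot: [3.14, 0.001, 1.437]
wrist_force: [-9.9, 2.2, 20.0]
width: 0.0003
finger_force: 10.1
```

drive_tool(series=[[0.0, [0, 0, -0.01], [0, 0, 0]], [0.0, [-0.02, 0, -0.06], [0, 0, 0]], [0.0, [-0.03, 0, -0.12], [0, 0, 0]], [0.0, [-0.03, 0, -0.12], [0, 0, 0]], [0.0, [-0.03, 0, -0.12], [0, 0, 0]]])

```text
time: 16.05
tool_pos: [0.5357, -0.1935, 0.2032]
ee_rot: [3.142, -0.0, 1.437]
wrist_force: [-0.7, 0.4, 0.3]
width: 0.0002
finger_force: 0.0
```

```bash
python3 - <<'E'
from h import *
st(); im=imaging.snapshot("side")
for k in(im,np.load("side0.npy")):
    v=k[198:216,283:300].max(2); b=np.argwhere(v<60); print(b.mean(0)[::-1]+[283,198])
    m,c,a=blob(k,(5,130,90),(24,255,255),(240,130,320,230)); print(c,a,cv2.boundingRect(m))
print(proj("side",kitw([[-107,0,54],[-107,0,67]])))
E
```

```text
t 16.05 p [ 0.5357 -0.1935  0.2032] rot [ 3.1416 -0.0003  1.4365] q [-0.4464  0.1376  1.3691  0.0003  1.6349 -0.3121] F [-0.6559  0.4188  0.3318] w 0.00016353995247402888 0.0
[290.6364 210.2273]
[282.4301 200.5917] 551 (261, 189, 42, 24)
[290.6  207.05]
[283.0167 199.2979] 480 (262, 189, 42, 21)
[[291.023  210.5336]
 [291.1164 207.6928]]
```

The pull is now at (290.6, 210.2), which matches the closed prediction of (291.0, 210.5). The flap is down, so I'm handing in.

```bash
python3 -c "
from bench import robot
print(robot.close_job())"
```

```text
the job is handed in; nothing more can be done
None
```

The job is handed in, at about 16 s on the clock: by the camera views and tool readings, the marker is clicked home in both clips and the flap is closed over it, and I saw nothing else move, but the judge returned no verdict.

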